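# Bring the wing-nut jar to the stock-code reader and hold the jar carousel

## Robot

A 7-joint arm with a two-finger parallel gripper is mounted at the origin on the work surface. World frame = base frame: x ahead of the robot, y to its left, z up, the work surface at z = 0. Lengths are in mm, angles in rad, forces in N, time in s.
With the tool pointing down it reaches from about 400 to 875 mm from the base axis. Payload 4.4 kg.
Tool frame: the origin (TCP) lies where the fingers leave the gripper's body, on its centre line; the fingertips stand 73 mm ahead of it and the grasp point (between the pads) lies 54 mm ahead of it; z points along the fingers, y is the line along which they close (so a half turn about z gives the same grasp; the last joint's range is limited). The gripper opens to 85 mm and grips with 20 to 120 N. Pads are 22 mm wide; open, the fingers measure 114 mm over their backs; the gripper's body (76 mm by 85 mm) begins 54 mm behind the grasp point. The pads swing forward as they close: fully open they stand 13 mm farther back than shut.
Start: joints at [1.039, 0.628, 0.038, 1.517, -0.027, 0.996, -0.02], TCP at [291.965, -580.752, 303.913] pointing down, gripper open.
Joint ranges: [-3.06, 3.06], [-0.37, 2.12], [-1.25, 1.32], [0.18, 2.47], [-1.1, 4.24], [0.23, 1.98], [-2.94, 2.94]. Speed limits (rad/s): [2.57, 2.57, 3.14, 3.14, 3.14, 3.14, 3.14].

## Interface

Orientations are given as [roll, pitch, yaw] about the fixed x, y, z axes, in that order (R = Rz(yaw) Ry(pitch) Rx(roll)).
In Python, from cell import ctrl gives the robot as it stands.
- The arm moves only by the tool send_rows, never from a script. Its argument "rows" is a list that holds one entry, the list of rows, each a list of 6 numbers: the shift along the tool's x, y, z in cm, then the turn, a rotation vector about the tool's x, y, z in rad. In form: [[[tx, ty, tz, wx, wy, wz], ...]]. A call has 1 to 10 rows; each row is the pose to reach, as a shift and turn from the pose commanded when the call began, along the tool's axes at that moment; what a row does not reach only later rows make up. A row lasts 1/10 s, in which the tool goes at most 50 mm and 8.59 degrees, less where a joint would pass 70% of its speed; a pose out of reach is approached as far as the arm can. A call with a gripper value outside its range is refused whole. "grip" is the closure in counts, from 0 (fully open) to 255 (shut), set as the call begins (left out, the last holds). The fingers move at their own pace and stop on an object; the grip force is fixed at half the most. Time passes only in rows, so rows that repeat a pose let the fingers close. It gives the time, the measured TCP pose, the force, the opening and the grip force at its end, in the units of the state.
- ctrl.read_state(): the state, without advancing time (a new reading comes with each control period).
- ctrl.get_image(name): name is "scene" or "side" or "wrist"; returns a dict with "pixels" (420x560x3 uint8, red, green, blue), "fx", "fy", "cx", "cy" (pixels), "extrinsics" (4x4, takes a point from camera to world coordinates); the wrist camera has in their place "mount" (4x4, takes a point from camera to tool coordinates, whose origin is the TCP and whose axes are the flange's). Camera axes: x right, y up, looking along -z (the intrinsics and any distortion apply to the point x, -y, -z); pixel columns grow to the right and rows downward; lengths in mm; the calibration is good to about 2 mm. A picture is of the moment at which its call begins: read the wrist's pose just before it. There is no depth.
- ctrl.finish_job(): hands the job in; it is judged then, once.
The state is a dict: "clock": time; "qpos": joint angles; "qd": joint speeds; "tau": joint torques, N m; "eef_pos": TCP position; "tool_rot": TCP orientation; "force": force on the tool from outside, world axes, zero at the start; "torque": the same for the moment, N m; "width": finger opening in mm; "gripper_force": force on a finger pad.
Only numpy, scipy, OpenCV 4.12 (cv2) and the standard library are available. Lean on these libraries where they do the work, as an engineer would, in place of code of your own. Each camera call takes 0.05 s, during which the arm holds its last target. There are 200 camera calls.

## Task

We are booking stock in. Press the button on top of the code reader fully down and let it spring back up, then gently turn the jar carousel until the label of the jar with the wing nut glued on its lid squarely faces the reader's window. The carousel turns at a touch, so finish with the fingers still firmly holding it, motionless, while the code is read - do not let go at the end - and leave the other things on the bench where they are.

Things in the scene. Friction and masses are not known exactly. Their poses are not given: they have to be found in the camera images.
- carousel: Round grey tray, 306 mm across, rim 18 mm high, on a fixed stand; turns either way, endlessly, about a vertical axis easily (friction about 0.1 N m; 1.3 to 2.5 kg: jerky turning makes it swing a little in the fingers). Origin on the axis at the tray's underside, 30 mm above the bench; z up; its x axis points from the axis to the wing-nut jar. Carries six jars and, in the middle, a 20 mm post with a bar handle.
- turn_handle (a point): Centre of the black bar handle on top of the post, on the turning axis, 163 mm above the bench. The bar is 70 mm long along the carousel's x axis (one end points at the wing-nut jar), 16 mm thick along its y axis, 36 mm tall. Rigid with the carousel: gripped from above across its thickness and turned about the vertical, it turns the carousel. Orientation: the carousel's.
- wing_jar_lid (a point): Middle of the lid top of the wing-nut jar, 110 mm from the axis, 122 mm above the bench. Six alike clear jars, 54 mm across with black 52 mm lids, are fixed on the tray 60 degrees apart; only the part glued on the lid differs: wing nut (58 mm across its wings, 26 mm tall), then anticlockwise from above: washer, upright bolt (28 mm), rubber foot, hex nut, ball knob.
- wing_jar_label (a point): Middle of the paper code label on the outward side of the wing-nut jar, 137.5 mm from the axis, 70 mm above the bench. Every jar has such a label facing outwards.
- read_spot (a point): Where that label must come: 137.5 mm from the carousel's axis straight towards the reader, 70 mm above the bench, 69 mm in front of the window. Its x axis points level from the carousel's axis to the reader.
- reader_window (a point): Middle of the reader's dark window, 100 mm above the bench, looking at the carousel's axis from 206 mm away. The reader is an upright grey box, 74 mm deep, 84 mm wide, top 150 mm above the bench, on a black foot fixed to an arm of the carousel's stand.
- trigger_top (a point): Centre of the top face of the reader's push button, a round grey button 26 mm across in a black collar 42 mm across on the reader's top; 168 mm above the bench when up, moves straight down.
- trigger (a joint): Push-button travel in m: 0 up, 0.006 fully down. Spring return; starts to move at about 1.5 N, fully down at 5 N.
- gauge: Bystander: round dial gauge lying on its back, 64 mm across, 20 mm thick, brass stub; origin at the underside's centre.
- motor: Bystander: small appliance pump motor, dark iron core with a copper coil, about 85 x 60 x 62 mm; origin at the underside's centre.
- tape_roll: Bystander: roll of black tape lying flat, 80 mm across, 24 mm high; origin at the underside's centre.
- screwdriver: Bystander: screwdriver lying down, 200 mm long.
- wrench: Bystander: steel spanner lying down, 170 mm long.
- spray_can: Bystander: upright can, 52 mm across, 160 mm tall; origin at the underside's centre.
- carton: Bystander: small cardboard box, 90 x 65 x 50 mm; origin at the underside's centre.
- meter: Bystander: black multimeter lying on its back, 150 x 76 x 46 mm; origin at the underside's centre.

How it is judged (in metres and radians):
On the way, in this order (a step that is already met when the one before it is completed fails the run):
1. the reader's button is pressed fully down (value of joint trigger above 0.005 m), for 0.05 s.
2. the button is let spring back up (value of joint trigger below 0.001 m), for 0.1 s.
3. the wing-nut jar's label faces the reader, the carousel held there by the fingers (horizontal distance between wing_jar_label and read_spot below 0.016 m and contact force between the fingers and carousel above 2 N and angular speed of carousel below 0.08 rad/s), for 0.3 s.
At the end, for the whole second after the job is handed in: The wing-nut jar's label is within 16 mm (about 7 degrees of turn) of the spot straight in front of the reader's window, the carousel stands still (below 0.08 rad/s) with the fingers on it with more than 2 N, and the button is up (all of step 3 and value of joint trigger below 0.001 m); the arm keeps its last pose, push and grip.
It fails at once if a bystander is pushed more than 30 mm from its place (distance of any of gauge, motor, tape_roll, screwdriver, wrench, spray_can, carton, meter from where it was at the start of the episode above 0.03 m).
It fails at once if the carousel is flung round faster than 6 rad/s, about one turn a second (angular speed of carousel above 6 rad/s).
It also fails if it takes over 51 s, if anything falls off the work surface, if the arm or the gripper's body presses on something with over 40 N, if the wrist force passes 120 N, or if a joint passes its speed limit or range.

## Working session

There is one attempt and no reset: what is moved stays moved. The work goes in short steps, Python scripts to look and compute and a tool call to move; the robot and the scene stay as the last step left them, time stands still between calls to the robot, and variables do not carry over. Pictures are saved under pics/ and viewed, at most 10 in all, crops included, and the job is handed in when it is done.

Besides the shell and the picture viewer there is one more tool, called after "Call:" by a JSON object that holds its "name" and its "arguments", one argument or row to a line. send_rows: Moves the arm, as the interface text tells. Its arguments: {"type":"object","properties":{"rows":{"type":"array","items":{"type":"array","items":{"type":"array","items":{"type":"number"}}}},"grip":{"type":"number"}},"required":["rows"]}

```bash
mkdir -p pics; cat > h.py <<'E'
import numpy as np, cv2
from cell import ctrl
from scipy.spatial.transform import Rotation as R
def grab(n):
    s=ctrl.read_state(); im=ctrl.get_image(n); 
    if n=="wrist":
        T=np.eye(4);T[:3,:3]=R.from_euler('xyz',s['tool_rot']).as_matrix();T[:3,3]=s['eef_pos'];im['T']=T@np.array(im['mount'])
    else: im['T']=np.array(im['extrinsics'])
    return s,im
def ray(im,u,v):
    d=np.array([(u-im['cx'])/im['fx'],-(v-im['cy'])/im['fy'],-1]); return im['T'][:3,3],im['T'][:3,:3]@d
def onz(im,u,v,z):
    o,d=ray(im,u,v); return o+d*(z-o[2])/d[2]
def proj(im,p):
    c=np.linalg.inv(im['T'])@np.append(p,1); return im['cx']+im['fx']*c[0]/-c[2], im['cy']-im['fy']*c[1]/-c[2]
def save(im,n): cv2.imwrite('pics/'+n,cv2.cvtColor(im['pixels'],cv2.COLOR_RGB2BGR))
E
python3 - <<'E'
from h import *
import pickle
ims=[]
for n in("scene","side"):
    s,im=grab(n); save(im,n+'0.png'); pickle.dump(im,open(n+'.pkl','wb')); ims.append(im['pixels']); print(n,im['T'].round(2).tolist(),im['fx'],im.keys())
print(s)
E
```

```text
scene [[0.36, -0.66, 0.66, 1453.41], [0.93, 0.26, -0.25, -343.0], [-0.0, 0.71, 0.71, 1053.79], [0.0, 0.0, 0.0, 1.0]] 480.33081890337263 dict_keys(['pixels', 'fx', 'fy', 'cx', 'cy', 'extrinsics', 'T'])
side [[-0.83, 0.36, -0.42, 60.21], [-0.56, -0.52, 0.65, 777.13], [0.01, 0.77, 0.64, 889.32], [0.0, 0.0, 0.0, 1.0]] 379.84325455453467 dict_keys(['pixels', 'fx', 'fy', 'cx', 'cy', 'extrinsics', 'T'])
{'clock': 0.05, 'qpos': array([ 1.03922375,  0.62933854,  0.0384374 ,  1.51834141, -0.02699722,
        0.99632903, -0.02000779]), 'qd': array([-0.00154698, -0.00359416, -0.00010449, -0.00081699,  0.00113051,
        0.0011624 , -0.00058212]), 'tau': array([ 3.48548259e-03, -5.65046060e+01,  1.23219252e+00, -1.94196188e+01,
        1.12729997e-02,  5.37695902e-03, -4.53908672e-05]), 'eef_pos': array([ 291.7363343 , -580.3125138 ,  303.00231293]), 'tool_rot': array([-3.13969433e+00,  2.40102863e-05,  4.65770609e-01]), 'force': array([-0.01012693,  0.24436829,  0.05420634]), 'torque': array([ 0.02683724, -0.02192468, -0.00692885]), 'gripper_force': 0.0, 'width': 85.25792183107139}
```

View pics/scene0.png

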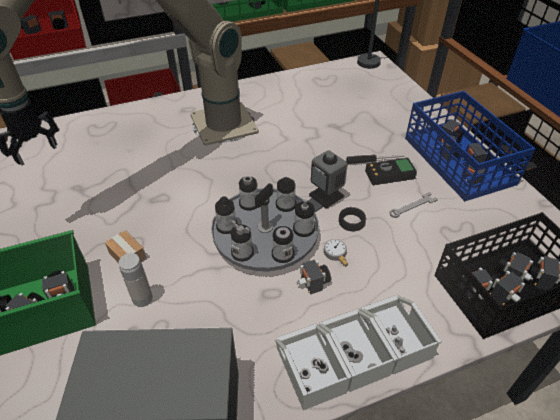

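View pics/side0.png

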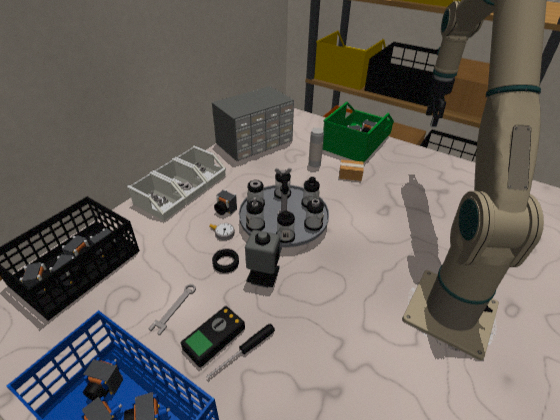

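The scene view shows the carousel at about (266,230), its handle top at (265,192) and the reader button at (329,158). In the side view the handle is at (284,180) and the button at (263,237). I'll triangulate these and enlarge both views.

```bash
python3 - <<'E'
from h import *
import pickle
a=pickle.load(open('scene.pkl','rb'));b=pickle.load(open('side.pkl','rb'))
print('btn',onz(a,329,156,168),onz(b,263,236,168)); print('hnd',onz(a,265,192,170),onz(b,284,176,170))
print('tray',onz(a,266,232,40),onz(b,284,215,40))
c=np.hstack([cv2.resize(a['pixels'][140:280,195:355],(560,490),interpolation=3)[:, :400*560//560],cv2.resize(b['pixels'][155:295,225:340],(402,490),interpolation=3)])
c=np.hstack([cv2.resize(a['pixels'][145:275,205:350],None,fx=3,fy=3,interpolation=2),cv2.resize(b['pixels'][160:290,230:340],None,fx=3,fy=3,interpolation=2)])
print(c.shape)
cv2.imwrite('pics/c.png',c[:,:,::-1])
E
```

```text
btn [495.0340072  184.58483064 168.        ] [493.68175289 186.14786074 168.        ]
hnd [571.27250392 -41.05272865 170.        ] [597.30937454 -76.40563934 170.        ]
tray [596.59815552 -50.59639044  40.        ] [570.72848388 -40.94787946  40.        ]
(390, 765, 3)
```

View pics/c.png

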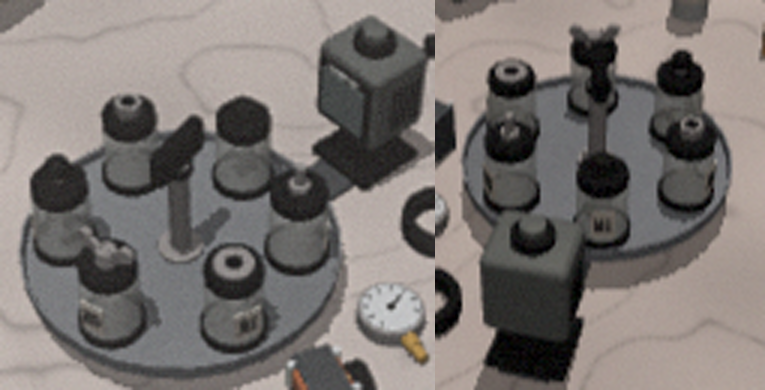

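The wing nut is at scene pixel (240,227) and side pixel (283,172). The handle centre is at scene (264.5,194) and side (285,184), and the button top is at scene (330,155) and side (263,234).

```bash
python3 - <<'E'
from h import *
import pickle
a=pickle.load(open('scene.pkl','rb'));b=pickle.load(open('side.pkl','rb'))
def tri(p,q):
    A=[];y=[]
    for im,u in((a,p),(b,q)):
        o,d=ray(im,*u);d/=np.linalg.norm(d);M=np.eye(3)-np.outer(d,d);A.append(M);y.append(M@o)
    return np.linalg.lstsq(np.vstack(A),np.hstack(y),rcond=None)[0].round(1)
B=tri((330,155),(262.8,234));H=tri((264.5,194),(285,184));W=tri((240,230),(282.5,175));
print('btn',B,onz(a,330,155,168),onz(b,262.8,234,168));print('H',H,onz(a,264.5,194,163));print('W',W)
for v in(B-H,W-H): print(np.hypot(*v[:2]),np.degrees(np.arctan2(v[1],v[0])))
# tray via ellipse mask scene: rim
E
```

```text
btn [496.2 185.5 173. ] [491.96613345 189.26371264 168.        ] [498.60145451 180.19289128 168.        ]
H [573.7 -44.4 166.6] [571.10880027 -42.59619008 163.        ]
W [ 638.3 -134.4  124.5]
242.61133526692444 108.62912042933081
110.78429491584079 -54.330055166037965
```

Call:
{"name": "send_rows", "arguments": {
  "rows": [
    [[2, -1.7, 0, 0, 0, 0], [5, -4.2, 0, 0, 0, 0], [9, -7.5, 0, 0, 0, 0], [13, -10.8, 0, 0, 0, 0], [17, -14.2, 0, 0, 0, 0], [21, -17.5, 0, 0, 0, 0], [25, -20.8, 0, 0, 0, 0], [29, -24.2, 0, 0, 0, 0], [33, -27.5, 0, 0, 0, 0], [36, -30, 0, 0, 0, 0]]
  ]
}}

```text
clock: 1.1
eef_pos: [477.9, -152.1, 303.8]
tool_rot: [-3.142, 0.0, 0.466]
force: [0.7, -1.6, -0.4]
width: 85.3
gripper_force: 0.0
```

Call:
{"name": "send_rows", "arguments": {
  "rows": [
    [[2, -3.5, 0, 0, 0, 0], [4, -7, 0, 0, 0, 0], [6, -10.5, 0, 0, 0, 0], [8, -14, 0, 0, 0, 0], [10, -17.5, 0, 0, 0, 0], [12, -21, 0, 0, 0, 0], [14, -24.5, 0, 0, 0, 0], [15.5, -27.2, 0, 0, 0, 0], [16.3, -28.6, 0, 0, 0, 0], [16.6, -29.1, 0, 0, 0, 0]]
  ],
  "grip": 255
}}

```text
clock: 2.1
eef_pos: [494.9, 181.9, 303.6]
tool_rot: [-3.141, 0.0, 0.468]
force: [-0.2, -1.6, 0.5]
width: -0.0
gripper_force: 0.0
```

```bash
python3 - <<'E'
from h import *
import pickle
s,im=grab('wrist');save(im,'w1.png');pickle.dump(im,open('w1.pkl','wb'));print(s['clock'],s['eef_pos'],s['tool_rot'],s['qpos'],s['width'],s['force'])
print(im['T'].round(2).tolist())
for p in((496.2,185.5,168),(573.7,-44.4,163)):print(proj(im,p))
E
```

```text
2.1 [494.88482574 181.89066593 303.63106395] [-3.14129577e+00  4.58058537e-04  4.68241205e-01] [-0.38299472  0.4531137  -0.03205335  1.85817914  0.01862828  0.83106252
 -1.52693514] -0.0434184698424702 [-0.19326355 -1.57770606  0.45159159]
[[0.45, 0.86, 0.24, 554.08], [-0.89, 0.44, 0.12, 212.2], [-0.0, -0.27, 0.96, 373.87], [0.0, 0.0, 0.0, 1.0]]
(np.float64(277.98533040767717), np.float64(222.7242351086485))
(np.float64(620.4409777871965), np.float64(267.80401531154746))
```

View pics/w1.png

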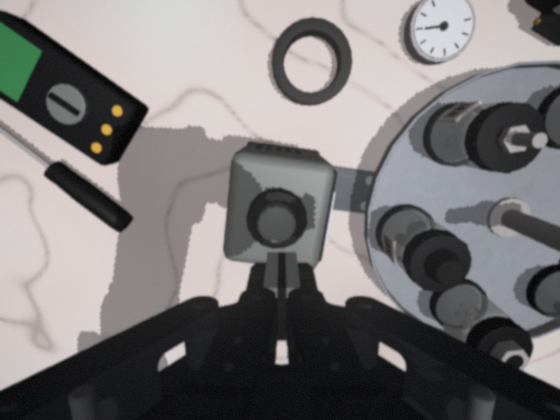

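The wrist view shows the button at about (277,217), within 3 mm of the triangulated point. The tip therefore needs to shift about +5.6 mm in tool x and −2.8 mm in tool y.

Call:
{"name": "send_rows", "arguments": {
  "rows": [
    [[0.3, -0.15, 1.5, 0, 0, 0], [0.56, -0.28, 3.5, 0, 0, 0], [0.56, -0.28, 5.0, 0, 0, 0], [0.56, -0.28, 5.8, 0, 0, 0], [0.56, -0.28, 6.2, 0, 0, 0], [0.56, -0.28, 6.4, 0, 0, 0], [0.56, -0.28, 6.5, 0, 0, 0], [0.56, -0.28, 6.6, 0, 0, 0], [0.56, -0.28, 6.6, 0, 0, 0]]
  ]
}}

```text
clock: 3.05
eef_pos: [499.3, 184.8, 238.7]
tool_rot: [3.141, -0.001, 0.465]
force: [-2.1, -3.5, 5.5]
width: 0.4
gripper_force: 2.8
```

Call:
{"name": "send_rows", "arguments": {
  "rows": [
    [[0, 0, 0.1, 0, 0, 0], [0, 0, 0.2, 0, 0, 0], [0, 0, 0.3, 0, 0, 0], [0, 0, 0.4, 0, 0, 0], [0, 0, 0.4, 0, 0, 0]]
  ]
}}

```text
clock: 3.55
eef_pos: [499.4, 184.8, 238.1]
tool_rot: [3.14, -0.002, 0.465]
force: [-8.2, -7.3, 34.3]
width: -0.1
gripper_force: 17.3
```

Call:
{"name": "send_rows", "arguments": {
  "rows": [
    [[0, 0, -0.4, 0, 0, 0], [0, 0, -0.4, 0, 0, 0]]
  ]
}}

```text
clock: 3.75
eef_pos: [499.6, 185.6, 239.6]
tool_rot: [3.141, -0.003, 0.466]
force: [0.5, -2.2, 3.8]
width: 0.1
gripper_force: 2.2
```

Call:
{"name": "send_rows", "arguments": {
  "rows": [
    [[0, 0, -0.2, 0, 0, 0], [0, 0, -0.2, 0, 0, 0]]
  ]
}}

```text
clock: 3.95
eef_pos: [499.7, 185.7, 240.5]
tool_rot: [3.141, -0.002, 0.466]
force: [0.3, -1.9, 3.4]
width: 0.2
gripper_force: 1.9
```

Call:
{"name": "send_rows", "arguments": {
  "rows": [
    [[0, 0, -0.2, 0, 0, 0], [0, 0, -0.2, 0, 0, 0]]
  ]
}}

```text
clock: 4.15
eef_pos: [499.5, 185.9, 242.1]
tool_rot: [-3.141, -0.001, 0.466]
force: [0.5, -1.9, 2.8]
width: -0.1
gripper_force: 1.4
```

Call:
{"name": "send_rows", "arguments": {
  "rows": [
    [[0, 0, -0.2, 0, 0, 0], [0, 0, -0.2, 0, 0, 0]]
  ]
}}

```text
clock: 4.35
eef_pos: [499.0, 186.0, 244.0]
tool_rot: [-3.141, -0.0, 0.466]
force: [2.0, -0.3, 1.9]
width: 0.7
gripper_force: 0.9
```

The force against height on release spans 6 mm of spring travel, so the button bottomed out and came back up. Next I lift, move over the handle and turn to line up with the bar.

Call:
{"name": "send_rows", "arguments": {
  "rows": [
    [[0, 0, -1, 0, 0, 0], [0, 0, -3, 0, 0, 0], [0, 1, -5, 0, 0, 0.05], [-0.4, 3, -6, 0, 0, 0.15], [-0.9, 6, -6, 0, 0, 0.28], [-1.4, 9.5, -6, 0, 0, 0.41], [-2, 13, -6, 0, 0, 0.54], [-2.5, 16.5, -6, 0, 0, 0.67], [-3.1, 20, -6, 0, 0, 0.8], [-3.5, 22.5, -6, 0, 0, 0.93]]
  ],
  "grip": 0
}}

```text
clock: 5.35
eef_pos: [568.5, -33.5, 304.2]
tool_rot: [3.141, 0.001, -0.471]
force: [-0.3, 0.0, 1.1]
width: 85.3
gripper_force: 0.0
```

Call:
{"name": "send_rows", "arguments": {
  "rows": [
    [[0, 0, 0, 0, 0, 0.12], [0, 0, 0, 0, 0, 0.24], [0, 0, 0, 0, 0, 0.36], [0, 0, 0, 0, 0, 0.46], [0, 0, 0, 0, 0, 0.48], [0, 0, 0, 0, 0, 0.48]]
  ]
}}

```text
clock: 5.95
eef_pos: [568.4, -30.7, 303.9]
tool_rot: [3.141, 0.001, -0.942]
force: [-0.1, 0.0, 0.7]
width: 85.1
gripper_force: 0.0
```

```bash
python3 - <<'E'
from h import *
import pickle
s,im=grab('wrist');save(im,'w2.png');pickle.dump((s,im),open('w2.pkl','wb'));print(s['clock'],s['eef_pos'],s['tool_rot'],s['qpos'],s['width'])
for p in((573.7,-44.4,163),(573.7,-44.4,181),(638,-134,124)):print(proj(im,p))
E
```

```text
5.95 [568.40469923 -30.68363993 303.89309686] [ 3.14126695e+00  9.37371497e-04 -9.42004987e-01] [-0.23747228  0.53592671  0.37282061  1.75466747 -0.240974    0.8969171
 -2.27354602] 85.06183984665212
(np.float64(285.48010681525193), np.float64(204.75574774788828))
(np.float64(285.8564695899618), np.float64(211.89466185196875))
(np.float64(286.3164006814969), np.float64(35.919860824049664))
```

View pics/w2.png

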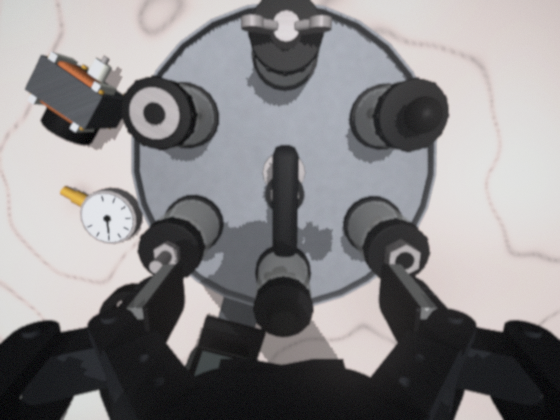

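The bar runs along x≈285 from row 147 to row 255, so it lies along the tool's x axis. The washer lid is at (157,113) and the opposite hex-nut lid at (399,248), so their midpoint gives the axis.

```bash
python3 - <<'E'
from h import *
import pickle
s,im=pickle.load(open('w2.pkl','rb'))
p=onz(im,157,113,122);q=onz(im,399,248,122);print(p,q,np.hypot(*(p-q)[:2]),(p+q)/2)
a,b=onz(im,286,147,181),onz(im,285,255,181);print('bar',a,b,np.linalg.norm(a-b),(a+b)/2, np.degrees(np.arctan2(*(a-b)[1::-1])))
M=R.from_euler('xyz',s['tool_rot']).as_matrix()
for c in((p+q)/2,(a+b)/2,np.array([573.7,-44.4,0])): print(M.T@(c-s['eef_pos']))
E
```

```text
[685.01094092 -36.96353952 122.        ] [469.76676428 -61.84420011 122.        ] 216.6774165641559 [577.3888526  -49.40386982 122.        ]
bar [596.71287369 -75.936484   181.        ] [557.35187408 -21.17626315 181.        ] 67.43863935424892 [577.03237388 -48.55637358 181.        ] -54.291866129087566
[ 20.59446109   3.68556171 181.87508216]
[ 19.64408405   3.49460643 122.87588177]
[ 14.49233455   3.68602804 303.88086235]
```

Call:
{"name": "send_rows", "arguments": {
  "rows": [
    [[0.8, 0.15, 0.5, 0, 0, 0], [1.6, 0.3, 2.0, 0, 0, 0], [1.9, 0.35, 4.0, 0, 0, 0], [1.9, 0.35, 6, 0, 0, 0], [1.9, 0.35, 7.5, 0, 0, 0], [1.9, 0.35, 8.3, 0, 0, 0], [1.9, 0.35, 8.6, 0, 0, 0], [1.9, 0.35, 8.6, 0, 0, 0]]
  ]
}}

```text
clock: 6.8
eef_pos: [577.0, -49.1, 217.5]
tool_rot: [3.141, 0.0, -0.945]
force: [-0.3, 0.1, 1.3]
width: 85.4
gripper_force: 0.0
```

Call:
{"name": "send_rows", "arguments": {
  "rows": [
    [[0, 0, 0, 0, 0, 0], [0, 0, 0, 0, 0, 0], [0, 0, 0, 0, 0, 0], [0, 0, 0, 0, 0, 0], [0, 0, 0, 0, 0, 0], [0, 0, 0, 0, 0, 0], [0, 0, 0, 0, 0, 0], [0, 0, 0, 0, 0, 0]]
  ],
  "grip": 255
}}

```text
clock: 7.6
eef_pos: [578.1, -47.9, 218.6]
tool_rot: [-3.139, -0.001, -0.944]
force: [3.1, 3.4, 4.2]
width: 15.2
gripper_force: 58.8
```

Call:
{"name": "send_rows", "arguments": {
  "rows": [
    [[0, 0, 0, 0, 0, -0.02], [0, 0, 0, 0, 0, -0.06], [0, 0, 0, 0, 0, -0.12], [0, 0, 0, 0, 0, -0.2], [0, 0, 0, 0, 0, -0.28], [0, 0, 0, 0, 0, -0.36], [0, 0, 0, 0, 0, -0.44], [0, 0, 0, 0, 0, -0.5], [0, 0, 0, 0, 0, -0.54], [0, 0, 0, 0, 0, -0.56]]
  ]
}}

```text
clock: 8.6
eef_pos: [578.6, -47.4, 218.6]
tool_rot: [-3.139, -0.003, -0.382]
force: [4.1, 5.4, 4.0]
width: 15.2
gripper_force: 59.3
```

Call:
{"name": "send_rows", "arguments": {
  "rows": [
    [[0, -0.05, 0, 0, 0, -0.03], [0.02, -0.1, 0, 0, 0, -0.09], [0.04, -0.15, 0, 0, 0, -0.18], [0.08, -0.2, 0, 0, 0, -0.28], [0.08, -0.2, 0, 0, 0, -0.38], [0.08, -0.2, 0, 0, 0, -0.48], [0.08, -0.2, 0, 0, 0, -0.58], [0.08, -0.2, 0, 0, 0, -0.68], [0.08, -0.2, 0, 0, 0, -0.78], [0.08, -0.2, 0, 0, 0, -0.88]]
  ]
}}

```text
clock: 9.6
eef_pos: [578.7, -46.1, 218.5]
tool_rot: [-3.141, -0.001, 0.5]
force: [0.9, 4.3, 7.2]
width: 15.7
gripper_force: 59.9
```

Call:
{"name": "send_rows", "arguments": {
  "rows": [
    [[0, 0, 0, 0, 0, -0.1], [0, 0, 0, 0, 0, -0.2], [0, 0, 0, 0, 0, -0.3], [0, 0, 0, 0, 0, -0.4], [0, 0, 0, 0, 0, -0.5], [0, 0, 0, 0, 0, -0.6], [0, 0, 0, 0, 0, -0.7], [0, 0, 0, 0, 0, -0.79], [0, 0, 0, 0, 0, -0.86], [0, 0, 0, 0, 0, -0.9]]
  ]
}}

```text
clock: 10.6
eef_pos: [577.8, -45.4, 218.6]
tool_rot: [-3.14, -0.002, 1.4]
force: [-2.4, 5.4, 8.7]
width: 15.3
gripper_force: 59.9
```

Call:
{"name": "send_rows", "arguments": {
  "rows": [
    [[0, 0, 0, 0, 0, -0.04], [0, 0, 0, 0, 0, -0.1], [0, 0, 0, 0, 0, -0.18], [0, 0, 0, 0, 0, -0.26], [0, 0, 0, 0, 0, -0.34], [0, 0, 0, 0, 0, -0.41], [0, 0, 0, 0, 0, -0.46], [0, 0, 0, 0, 0, -0.49], [0, 0, 0, 0, 0, -0.5], [0, 0, 0, 0, 0, -0.5]]
  ]
}}

```text
clock: 11.6
eef_pos: [577.1, -45.5, 218.5]
tool_rot: [-3.14, -0.002, 1.898]
force: [-5.0, 6.0, 11.2]
width: 15.3
gripper_force: 59.6
```

```bash
python3 - <<'E'
from h import *
import pickle
s,im=grab('wrist');_,a=grab('scene');pickle.dump((s,im,a),open('w3.pkl','wb'));print(s['clock'],s['eef_pos'],s['tool_rot'],s['qpos'],s['width'],s['force'])
c=np.hstack([cv2.resize(im['pixels'],(420,315)),cv2.resize(a['pixels'][145:275,210:350],None,fx=2.42,fy=2.42,interpolation=2)[:315]])
cv2.imwrite('pics/w3.png',c[:,:,::-1]);print(c.shape)
E
```

```text
11.6 [577.13300212 -45.46424949 218.54453063] [-3.13987946e+00 -1.89324885e-03  1.89795441e+00] [ 0.34023962  0.67668211 -0.49074402  1.79283473  0.42994013  0.78230032
 -0.04245784] 15.326402562322645 [-5.04264946  6.03212137 11.21451665]
(315, 759, 3)
```

View pics/w3.png

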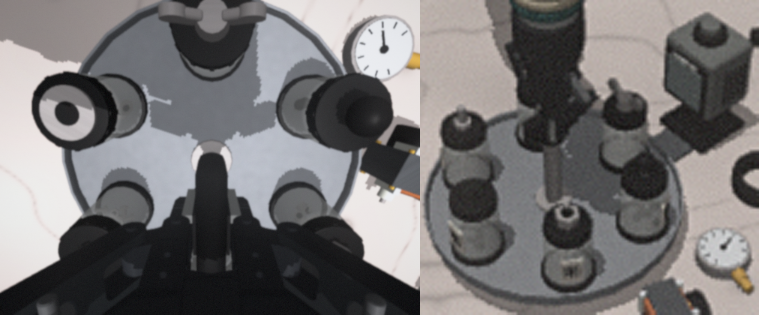

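The wing-nut jar sits over the stand arm in front of the reader. The tool yaw is 108.7°, against a measured reader direction of about 108.4°, and the grip is holding at 60 N. I'll hand the job in.

Call:
{"name": "send_rows", "arguments": {
  "rows": [
    [[0, 0, 0, 0, 0, 0], [0, 0, 0, 0, 0, 0], [0, 0, 0, 0, 0, 0], [0, 0, 0, 0, 0, 0], [0, 0, 0, 0, 0, 0], [0, 0, 0, 0, 0, 0]]
  ]
}}

```text
clock: 12.3
eef_pos: [577.1, -45.4, 218.5]
tool_rot: [-3.14, -0.002, 1.898]
force: [-4.2, 5.6, 11.0]
width: 15.4
gripper_force: 59.6
```

```bash
python3 -c "
from cell import ctrl
print(ctrl.finish_job())"
```

```text
the job is handed in; nothing more can be done
None
```

The button was pressed fully down and sprang back, the carousel was turned so the wing-nut jar's label faces the reader within about 1° by my measurement, and the job was handed in at 12.3 s with the fingers still gripping the handle; no verdict was returned.

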